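# Draw the chipped divider out of a mortar mould

## Robot

A 6-joint arm with a two-finger parallel gripper is mounted at the origin on the work surface. World frame = base frame: x ahead of the robot, y to its left, z up, the work surface at z = 0. Lengths are in m, angles in degrees, forces in N, time in s.
With the tool pointing down it reaches from about 0.425 to 1.125 m from the base axis. Payload 14.9 kg.
Tool frame: the origin (TCP) lies on the centre line of the jaws, within the pads' length; the fingertips stand 22 mm ahead of it and the grasp point (between the pads) lies 3 mm ahead of it; z points along the fingers, y is the direction in which the jaws open and shut (so a half turn about z gives the same grasp; the last joint's range is limited). The gripper opens to 91 mm and grips with 3 to 60 N. Pads are 32 mm wide; open, the fingers measure 118 mm over their backs; the gripper's body (76 mm by 178 mm) begins 60 mm behind the grasp point.
Start: joints at [-78.111, 21.709, 99.362, -0, 58.929, -1.908], TCP at [0.167, -0.68, 0.236] pointing down, gripper open.
Joint ranges: [-158.91, 158.91], [-42.39, 125.64], [0.06, 152.35], [-60.88, 240.88], [17.5, 164.5], [-176.32, 176.32]. Speed limits (degrees/s): [108.29, 108.29, 136.94, 180, 180, 180].

## Interface

Orientations are given as [roll, pitch, yaw] about the fixed x, y, z axes, in that order (R = Rz(yaw) Ry(pitch) Rx(roll)).
In Python, from plant import * gives the robot as it stands.
- The arm moves only by the shell command python3 -m jog 'ROWS' [FORCE]. ROWS is JSON, a list that holds one entry, the list of rows, each a list of 7 numbers: the finger opening in m, from 0 to 0.0912, then the shift along the tool's x, y, z in m, then the turn, a rotation vector about the tool's x, y, z in degrees. A call has 1 to 10 rows; each row is the pose to reach, as a shift and turn from the pose commanded when the call began, along the tool's axes at that moment; what a row does not reach only later rows make up. A row lasts 1/12 s, in which the tool goes at most 41.7 mm and 7.16 degrees, less where a joint would pass 70% of its speed; a pose out of reach is approached as far as the arm can. A call with a gripper value outside its range is refused whole. The fingers move at their own pace and stop on an object; FORCE is the grip in N (left out, the last holds). Time passes only in rows, so rows that repeat a pose let the fingers close. It gives the time, the measured TCP pose, the force and the opening at its end, in the units of the state.
- get_obs(): the state, without advancing time (a new reading comes with each control period).
- camera(name): name is "scene" or "side" or "wrist"; returns the picture (400x640x3 uint8, blue, green, red); there is no depth.
- camera_params(name): a dict with "intrinsics" (3x3 intrinsics, pixels), "eye" and "rotation" of the camera in the world. Camera axes: x right, y up, looking along -z (the intrinsics and any distortion apply to the point x, -y, -z); pixel columns grow to the right and rows downward; lengths in m; the calibration is good to about 2 mm. The wrist camera is an equidistant fisheye: a pixel r from the principal point sees the ray r / f radians off the axis. A picture is of the moment at which its call begins: read the wrist's pose just before it. camera_params takes no time and is no camera call; for the wrist camera it gives the pose at the moment of the call.
- close_job(): hands the job in, once; it reports no verdict.
The state is a dict: "clock": time; "qpos": joint angles; "qd": joint speeds; "joint_efforts": joint torques, N m; "tool_pos": TCP position; "tool_rot": TCP orientation; "force": force on the tool from outside, world axes, zero at the start; "torque": the same for the moment, N m; "width": opening from 0.0 (shut) to 1.0 (fully open).
Only numpy, scipy, OpenCV 4.12 (cv2) and the standard library are available. Lean on these libraries where they do the work, as an engineer would, in place of code of your own. Each camera call takes 0.05 s, during which the arm holds its last target. There are 200 camera calls.

## Task

One of the two steel dividers in the black three-cell mortar mould has a corner broken off. Swing the keeper bar right round to its stop so that it no longer lies over the dividers and leave it there, draw the chipped divider straight up out of its grooves, and lower it (do not let it fall) to stand upright, fully down in the empty bay of the slotted rack, not sticking out at its ends. Leave the good divider in the mould, and do not disturb the spare dividers or the other things on the bench.

Things in the scene. Friction and masses are not known exactly. Their poses are not given: they have to be found in the camera images.
- mould: fixed black open mould, 241 (x) x 98 (y) x 78 mm high, three cells in a row along x; origin: centre of underside. Inner floor 8 mm up. Vertical 9 mm wide grooves in the long walls at x = -38 and +38 mm each hold a divider on edge, its top 116 mm above the bench, 38 mm above the rim. Pivot post (18 mm diameter, collar top 134 mm up) at x = +133 mm, y = 0.
- keeper (a joint): angle (rad) of the dark steel keeper bar about the pivot post. 0: it lies from the post along the mould's -x over both dividers; grows counter-clockwise seen from above, the free end moving to the mould's -y side; stop at 1.2. Bar 205 mm long, 18 mm wide, underside 120 mm and top 128 mm above the bench; stays where it is left.
- keeper_knob (a point): point on the axis of the upright black cylindrical knob (20 mm diameter, 40 mm tall, from 128 to 168 mm above the bench) near the free end of the keeper bar, 195 mm from the pivot axis; the point lies 150 mm above the bench. z is up.
- chipped_divider: loose steel plate 6 mm thick (its x) x 79 mm wide (its y) x 108 mm high (its z), about 0.4 kg, with one top corner missing: 24 mm x 24 mm gone at the +y end of the top edge, so the top edge runs from y = -39.5 to +15.5 mm. Origin: centre of the underside. It starts on edge in one of the two grooves of the mould, x along the mould's x.
- good_divider: the same plate, whole (6 x 79 x 108 mm), in the other grooves of the mould; origin at the centre of its underside. To stay.
- rack: fixed blue-painted slotted block, 146 (x) x 90 (y) x 75 mm high. Three bays, 18 mm wide, running across the block along its y (open at both ends), centred at x = -50, 0 and +50 mm, floor 15 mm above the bench. Origin: centre of its underside. The bay at x = -50 mm is empty, the others hold spare dividers.
- empty_bay (a point): centre of the floor of the empty bay of the rack (15 mm above the bench); axes as the rack's: x across the 18 mm bay width, y along the bay (90 mm long).
- spare_a: whole divider, 6 x 79 x 108 mm, standing in the middle bay of the rack, top 123 mm above the bench; origin at the centre of its underside.
- spare_b: whole divider, 6 x 79 x 108 mm, standing in the bay at x = +50 mm of the rack, top 123 mm above the bench; origin at the centre of its underside.
- mortar_cube: loose hardened mortar cube, 70 mm, origin at the centre of its underside; a bystander.
- blue_can: loose blue measuring can with a side handle at its +y, 100 mm diameter, 110 mm high, origin at the centre of its underside; a bystander.
- spatula: loose spatula lying on the bench along its x, 280 mm long, handle to -x, origin near its middle; a bystander.
Not all that is in view belongs to the job. What is shaped like the chipped_divider but purple is not meant. What is shaped like the rack but yellow is not meant.

How it is judged (in metres and radians):
On the way, in this order (a step that is already met when the one before it is completed fails the run):
1. the keeper bar is swung round to its stop (over 1.05 rad) (value of joint keeper above 1.05 rad), for 0.2 s.
2. the chipped divider is drawn up clear of the mould's rim (z of chipped_divider in the frame of mould above 0.08 m and angle between chipped_divider's own z axis and vertical below 0.4 rad), for 0.1 s.
3. the chipped divider stands in the empty bay (x of chipped_divider in the frame of empty_bay between -0.013 and 0.013 m and y of chipped_divider in the frame of empty_bay between -0.02 and 0.02 m and z of chipped_divider in the frame of empty_bay between -0.006 and 0.006 m), for 0.2 s.
At the end, for the whole second after the job is handed in: The chipped divider stands in the rack's empty bay, within 13 mm of the bay's middle across and 20 mm along, its underside within 6 mm of the bay floor, leaning less than 0.28 rad, at rest; the keeper bar is still swung beyond 1.05 rad (all of step 3 and angle between chipped_divider's own z axis and vertical below 0.28 rad and linear speed of chipped_divider below 0.02 m/s and value of joint keeper above 1.05 rad); the robot touches nothing.
It fails at once if the good divider is moved more than 20 mm (distance of good_divider from where it was at the start of the episode above 0.02 m).
It fails at once if a spare divider is moved more than 20 mm (distance of any of spare_a, spare_b from where it was at the start of the episode above 0.02 m).
It fails at once if the mortar cube, can or spatula is moved more than 30 mm (distance of any of mortar_cube, blue_can, spatula from where it was at the start of the episode above 0.03 m).
It fails at once if the chipped divider falls freely (faster than 0.7 m/s, not held) (linear speed of chipped_divider above 0.7 m/s and contact force between the fingers and chipped_divider below 0.3 N).
It also fails if it takes over 61 s, if anything falls off the work surface, if the arm or the gripper's body presses on something with over 40 N, if the wrist force passes 120 N, or if a joint passes its speed limit or range.

## Working session

There is one attempt and no reset: what is moved stays moved. The work goes in short steps, Python scripts to look and compute and a shell command to move; the robot and the scene stay as the last step left them, time stands still between calls to the robot, and variables do not carry over. Pictures are saved under pics/ and viewed, and the job is handed in when it is done.

```bash
mkdir -p pics; python3 - <<'E'
from plant import *
import cv2
for n in("scene","side","wrist"):
    p=camera_params(n); cv2.imwrite(f"pics/{n}0.png",camera(n)); print(n,p)
print(get_obs())
E
```

```text
scene {'intrinsics': array([[451.0039218 ,   0.        , 315.19363167],
       [  0.        , 451.0039218 , 192.77454526],
       [  0.        ,   0.        ,   1.        ]]), 'eye': array([1.2801776 , 0.74421453, 0.77018673]), 'rotation': array([ 57.88827594,  -0.35687147, 135.65494191])}
side {'intrinsics': array([[402.97520721,   0.        , 323.54791228],
       [  0.        , 402.97520721, 204.39891033],
       [  0.        ,   0.        ,   1.        ]]), 'eye': array([ 0.37125465, -0.83087317,  0.6300452 ]), 'rotation': array([ 59.63914952,   1.29461132, -12.4250025 ])}
wrist {'intrinsics': array([[309.70691629,   0.        , 321.13962799],
       [  0.        , 309.70691629, 197.5317919 ],
       [  0.        ,   0.        ,   1.        ]]), 'eye': array([ 0.24192196, -0.66228191,  0.38463462]), 'rotation': array([-15.9959289 ,   0.08708189, -76.28845723])}
{'clock': 0.15, 'qpos': array([-7.81105424e+01,  2.17331655e+01,  9.93843732e+01,  5.54245645e-04,
        5.89270959e+01, -1.90715106e+00]), 'qd': array([ 0.06412234, -0.14750863, -0.18271773, -0.04606672, -0.02251757,
       -0.03353695]), 'joint_efforts': array([ 1.21598267e-03, -7.64108419e+01, -4.34652185e+01,  6.51502982e-02,
        4.09638556e-02, -5.50620541e-05]), 'tool_pos': array([ 0.16688911, -0.67956492,  0.23545066]), 'tool_rot': array([-1.79955406e+02, -1.95967114e-03,  1.37963216e+01]), 'force': array([-0.03861974,  0.26413515, -0.08293983]), 'torque': array([ 0.0312048 , -0.02929092,  0.0371804 ]), 'width': 1.001573637485188}
```

View pics/scene0.png

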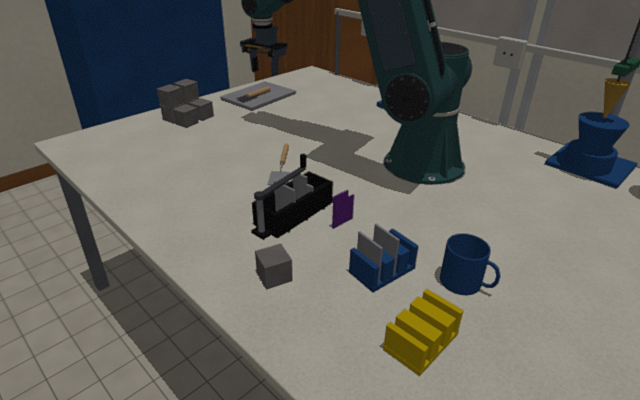

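View pics/side0.png

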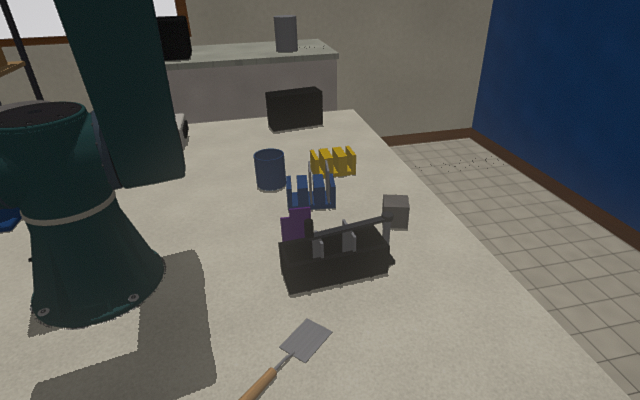

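View pics/wrist0.png

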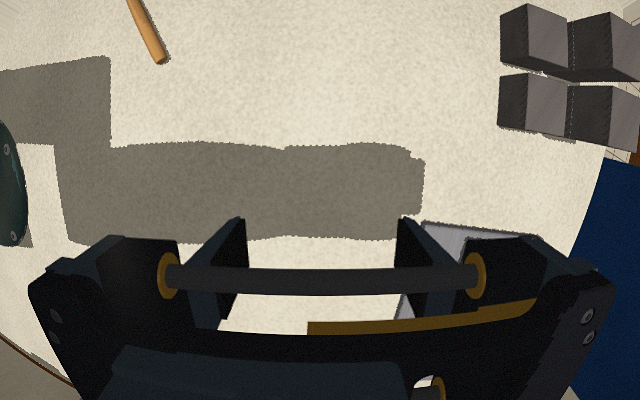

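The scene view shows the mould around (290,205), blue rack at (385,260), can, cube and purple and yellow decoys. I'll zoom both fixed views for pixel picking.

```bash
cat > h.py <<'E'
import numpy as np, cv2
from plant import *
from scipy.spatial.transform import Rotation as R
def rot(a): return R.from_euler('xyz',a,degrees=True)
def ray(n,uv,p=None):
    p=p or camera_params(n); K=p['intrinsics']
    a=(uv[0]-K[0,2])/K[0,0]; b=(uv[1]-K[1,2])/K[1,1]
    if n=='wrist':
        t=np.hypot(a,b); s=np.sin(t)/max(t,1e-9); d=np.array([a*s,-b*s,-np.cos(t)])
    else: d=np.array([a,-b,-1.])
    return np.array(p['eye']),rot(p['rotation']).apply(d)
def at(n,uv,z,p=None):
    e,d=ray(n,uv,p); return e+d*(z-e[2])/d[2]
def proj(n,X,p=None):
    p=p or camera_params(n); K=p['intrinsics']
    c=rot(p['rotation']).inv().apply(np.atleast_2d(X)-p['eye']); x,y,z=c[:,0],-c[:,1],-c[:,2]
    if n=='wrist':
        r=np.hypot(x,y); k=np.arctan2(r,z)/np.maximum(r,1e-9); a,b=x*k,y*k
    else: a,b=x/z,y/z
    return np.c_[K[0,0]*a+K[0,2],K[1,1]*b+K[1,2]]
E
python3 - <<'E'
import cv2
a=cv2.imread('pics/scene0.png');b=cv2.imread('pics/side0.png')
cv2.imwrite('pics/sc1.png',cv2.resize(a[140:300,235:435],None,fx=4,fy=3.75,interpolation=cv2.INTER_CUBIC)[:600])
cv2.imwrite('pics/sd1.png',cv2.resize(b[140:300,240:440],None,fx=4,fy=3.75,interpolation=cv2.INTER_CUBIC))
E
```

```text
(no output)
```

View pics/sc1.png

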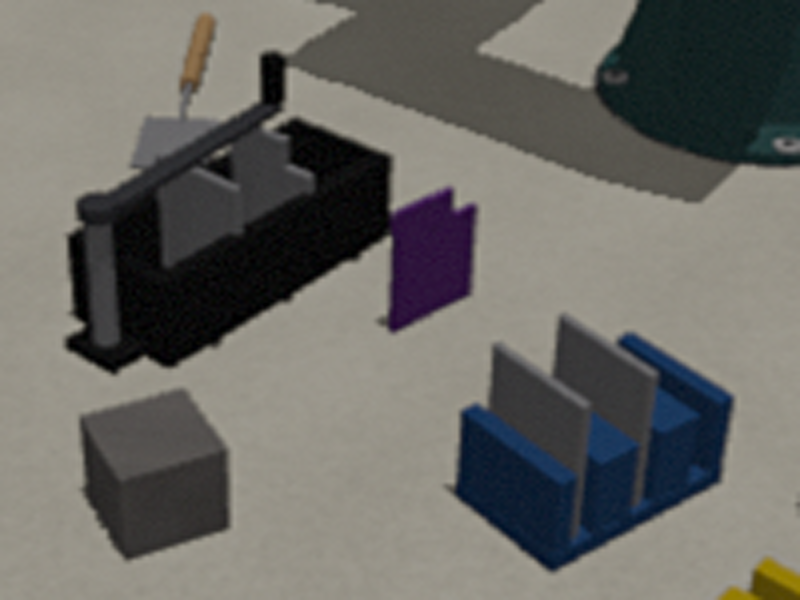

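View pics/sd1.png

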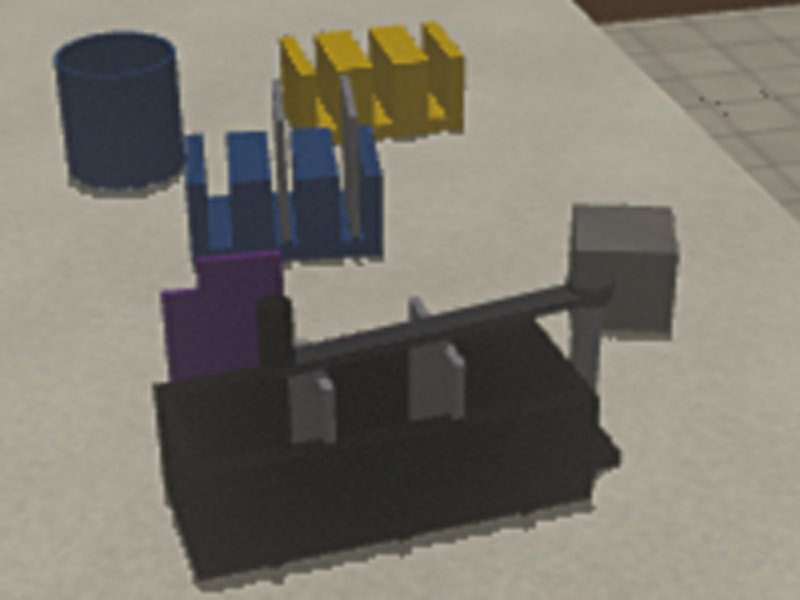

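```bash
cat > fit.py <<'E'
from h import *
from scipy.optimize import least_squares
def sc(x,y): return (235+x/4,140+y/3.75)
def sd(x,y): return (240+x/4,140+y/3.75)
def fit(obs,x0):
    P={n:camera_params(n) for n in('scene','side')}
    def f(q):
        r=[]
        for n,uv,X in obs:
            W=R.from_euler('z',q[2]).apply(X)+[q[0],q[1],0]
            r+=list(proj(n,W,P[n])[0]-uv)
        return r
    s=least_squares(f,x0,loss='soft_l1'); return s.x,np.round(np.reshape(f(s.x),(-1,2)),1)
E
python3 - <<'E'
from fit import *
a,b,h=.1205,.049,.078
S,D='scene','side'
m=[(S,sc(388,158),[-a,b,h]),(S,sc(293,120),[-a,-b,h]),(S,sc(170,365),[a,b,0]),(S,sc(388,235),[-a,b,0]),(S,sc(272,58),[-.062,0,.168]),(S,sc(97,205),[.133,0,.134]),
(D,sd(200,580),[-a,-b,0]),(D,sd(157,385),[-a,b,h]),(D,sd(592,507),[a,-b,0]),(D,sd(274,300),[-.062,0,.168]),(D,sd(593,290),[.133,0,.134])]
g=at(S,sc(280,250),.05)
q,r=fit(m,[g[0],g[1],0]);print('mould',q,np.degrees(q[2]));print(r.T)
a,b,h=.073,.045,.075
k=[(S,sc(553,568),[a,b,0]),(S,sc(720,482),[-a,b,0]),(S,sc(733,398),[-a,b,h]),(S,sc(575,483),[a,b,h]),(S,sc(466,408),[a,-b,h]),(S,sc(626,335),[-a,-b,h]),(S,sc(457,492),[a,-b,0]),
(D,sd(192,262),[-a,-b,0]),(D,sd(381,262),[a,-b,0]),(D,sd(382,180),[a,-b,h]),(D,sd(373,128),[a,b,h]),(D,sd(187,135),[-a,b,h])]
g=at(S,sc(600,450),.05)
q,r=fit(k,[g[0],g[1],0]);print('rack',q,np.degrees(q[2]));print(r.T)
print('cube top',at(S,sc(150,435),.07),'can',at(S,(467,243),.11),'purple top',at(S,sc(430,205),.1))
E
```

```text
mould [ 0.54581776 -0.09418695  0.07487642] 4.290102665194961
[[ 0.2 -0.2 -1.5 -0.5  4.  -1.7  0.  -0.5  0.9 -2.   0.2]
 [-1.3 -1.8  0.8 -0.2  0.5 -2.1  0.8  0.  -1.8 -3.6 -2.9]]
rack [ 0.55403941  0.24949406 -0.13575894] -7.778414251888515
[[-0.5  0.2  0.7 -3.5 -1.8  1.4 -0.9 -0.4  0.3 -0.1 -0.9 -0.9]
 [ 1.3 -0.2 -1.   0.  -0.2 -1.9  0.7  0.6 -2.3 -2.2 -1.6 -0.9]]
cube top [0.76903515 0.08179886 0.07      ] can [0.43967608 0.3998207  0.11      ] purple top [0.48287074 0.04300374 0.1       ]
```

```bash
python3 - <<'E'
from fit import *
q=np.array([.5458,-.0942]);Rz=R.from_euler('z',4.29,degrees=True)
for n,uv,z in(('scene',sc(273,57),.168),('side',sd(275,300),.168),('scene',sc(97,205),.134),('side',sd(593,290),.134),('scene',sc(272,103),.128),('side',sd(275,362),.128)):
    p=at(n,uv,z); print(n,p, Rz.inv().apply(p-[*q,0]))
for x in(-.038,.038,.133,-.062): print(x,Rz.apply([x,0,0])+[*q,0])
c=R.from_euler('z',-7.78,degrees=True).apply([-.05,0,0])+[.554,.2495,0];print('bay',c)
for th in (0,.3,.6,.9,1.2): print(th, Rz.apply([.133-.195*np.cos(th),-.195*np.sin(th),0])+[*q,0])
E
```

```text
scene [ 0.48870942 -0.10966625  0.168     ] [-0.05808757 -0.01115227  0.168     ]
side [ 0.48610579 -0.11441052  0.168     ] [-0.0610388  -0.01568849  0.168     ]
scene [ 0.68165458 -0.07316288  0.134     ] [0.13704762 0.01081562 0.134     ]
side [ 0.67367162 -0.0961291   0.134     ] [ 0.12736905 -0.0114891   0.134     ]
scene [ 0.49009273 -0.10972204  0.128     ] [-0.05671232 -0.01131138  0.128     ]
side [ 0.48375263 -0.11803174  0.128     ] [-0.06365625 -0.01912354  0.128     ]
-0.038 [ 0.50790647 -0.09704258  0.        ]
0.038 [ 0.58369353 -0.09135742  0.        ]
0.133 [ 0.67842736 -0.08425098  0.        ]
-0.062 [ 0.48397371 -0.09883789  0.        ]
bay [0.50446024 0.25626849 0.        ]
0 [ 0.48397371 -0.09883789  0.        ]
0.3 [ 0.49696942 -0.15565137  0.        ]
0.6 [ 0.52617423 -0.20608687  0.        ]
0.9 [ 0.56897936 -0.24563912  0.        ]
1.2 [ 0.62156115 -0.27077506  0.        ]
```

```bash
cat >> h.py <<'E'
def go(x,y,z,yaw):
    "shift and turn (tool axes) to a downward pose"
    o=get_obs(); r=rot(o['tool_rot']); t=rot([180,0,yaw])
    print('t',round(o['clock'],2),'at',np.round(o['tool_pos'],4),np.round(o['tool_rot'],1),'F',np.round(o['force'],1),'w',round(o['width']*.0912,4))
    print('shift',np.round(r.inv().apply(np.array([x,y,z])-o['tool_pos']),4),'turn',np.round((r.inv()*t).as_rotvec(degrees=True),2))
E
python3 -m jog '[[[0.07,0.45,-0.476,-0.025,0,0,7],[0.07,0.45,-0.476,-0.025,0,0,7],[0.07,0.45,-0.476,-0.025,0,0,7],[0.07,0.45,-0.476,-0.025,0,0,7],[0.07,0.45,-0.476,-0.025,0,0,7],[0.07,0.45,-0.476,-0.025,0,0,7],[0.07,0.45,-0.476,-0.025,0,0,7],[0.07,0.45,-0.476,-0.025,0,0,7],[0.07,0.45,-0.476,-0.025,0,0,7],[0.07,0.45,-0.476,-0.025,0,0,7]]]'
python3 -c "
from h import *
go(.46,-.111,.265,7)"
```

```text
clock: 0.98
tool_pos: [0.373, -0.3159, 0.2519]
tool_rot: [180.0, -0.0, 6.8]
force: [0.8, -0.2, 0.1]
width: 0.77
t 0.98 at [ 0.373  -0.3159  0.2519] [180.   -0.    6.8] F [ 0.8 -0.2  0.1] w 0.0702
shift [ 0.1106 -0.1932 -0.0131] turn [ 0.01 -0.01 -0.22]
```

```bash
python3 -m jog '[[[0.07,0.11,-0.193,-0.015,0,0,0],[0.07,0.11,-0.193,-0.015,0,0,0],[0.07,0.11,-0.193,-0.015,0,0,0],[0.07,0.11,-0.193,-0.015,0,0,0],[0.07,0.11,-0.193,-0.015,0,0,0],[0.07,0.11,-0.193,-0.015,0,0,0],[0.07,0.11,-0.193,-0.015,0,0,0],[0.07,0.11,-0.193,-0.015,0,0,0]]]'
cat >> h.py <<'E'
def snap(tag,n='wrist'):
    import pickle
    p=camera_params(n); im=camera(n); cv2.imwrite(f'pics/{tag}.png',im); pickle.dump(p,open(f'pics/{tag}.pkl','wb')); return im,p
def load(tag):
    import pickle
    return pickle.load(open(f'pics/{tag}.pkl','rb'))
E
python3 -c "
from h import *
snap('w1'); go(.487,-.111,.16,7)"
```

```text
clock: 1.65
tool_pos: [0.459, -0.1125, 0.2668]
tool_rot: [180.0, 0.0, 6.9]
force: [-0.7, -0.1, -0.6]
width: 0.766
t 1.7 at [ 0.4587 -0.1132  0.2666] [-180.     0.     6.8] F [0.2 0.6 0.2] w 0.0703
shift [0.0284 0.0012 0.1066] turn [-0.    0.02 -0.16]
```

View pics/w1.png

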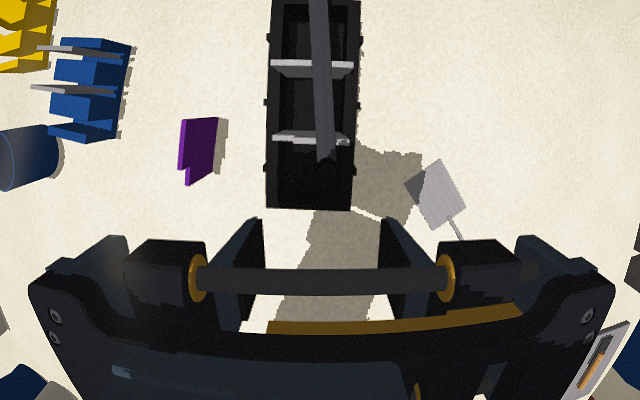

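```bash
python3 -c "
import cv2
a=cv2.imread('pics/w1.png')
cv2.imwrite('pics/w1z.png',cv2.resize(a[0:220,240:400],None,fx=3.6,fy=2.7,interpolation=cv2.INTER_CUBIC))
cv2.imwrite('pics/w1r.png',cv2.resize(a[20:160,20:160],None,fx=4,fy=4,interpolation=cv2.INTER_CUBIC))"
```

```text
(no output)
```

View pics/w1z.png

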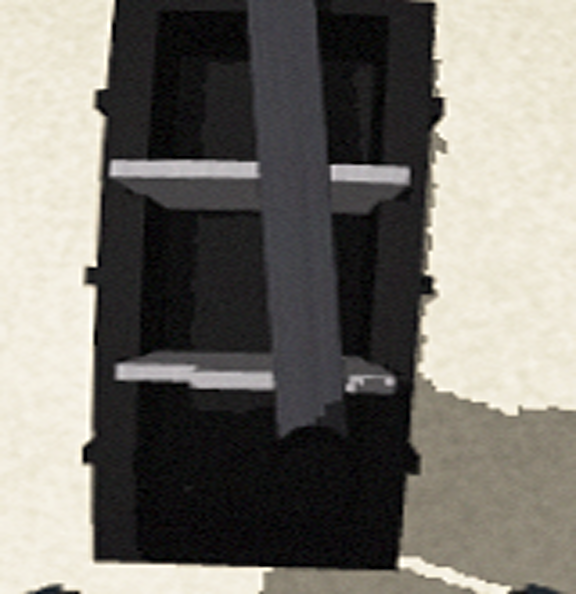

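View pics/w1r.png

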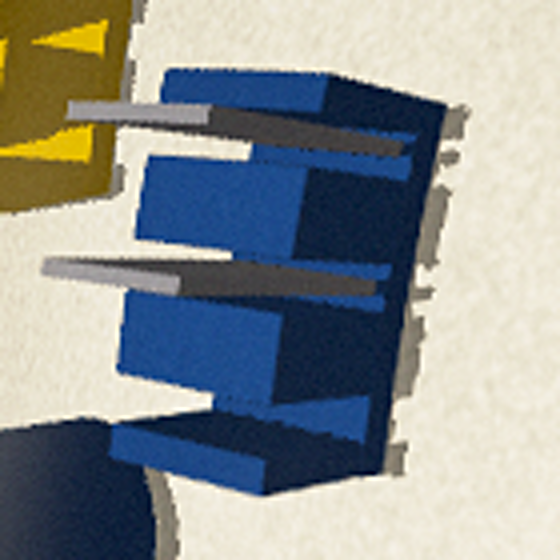

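```bash
python3 - <<'E'
from h import *
p=load('w1')
Z=lambda x,y:(240+x/3.6,y/2.7)
for nm,uv,z in(('bar L',Z(274,400),.128),('bar R',Z(343,400),.128),('bar L far',Z(249,5),.128),('bar R far',Z(317,5),.128),('mould -x+y top',Z(95,562),.078),('mould -x-y top',Z(400,570),.078),
 ('chip L low',Z(117,372),.092),('chip step',Z(190,380),.116),('chip R',Z(395,382),.116),('good L',Z(110,169),.116),('good R',Z(410,176),.116)):
    print(nm,at('wrist',uv,z,p)[:2].round(4))
W=lambda x,y:(20+x/4,20+y/4)
for nm,uv,z in(('rack -x-y top',W(266,494),.075),('-x+y top',W(110,457),.075),('inner -y',W(272,462),.075),('+x -y top',W(327,73),.075),('+x+y',W(163,70),.075),('bot -x-y',W(383,472),0),('bot +x-y',W(447,105),0),('sa -y',W(178,283),.123),('sa +y',W(43,266),.123)):
    print(nm,at('wrist',uv,z,p)[:2].round(4))
E
```

```text
bar L [ 0.5007 -0.1037]
bar R [ 0.5029 -0.1214]
bar L far [ 0.6397 -0.0806]
bar R far [ 0.6417 -0.098 ]
mould -x+y top [ 0.4191 -0.0542]
mould -x-y top [ 0.4274 -0.152 ]
chip L low [ 0.5023 -0.0567]
chip step [ 0.5039 -0.0803]
chip R [ 0.5098 -0.1352]
good L [ 0.578  -0.0503]
good R [ 0.5843 -0.1298]
rack -x-y top [0.4766 0.2112]
-x+y top [0.4875 0.3012]
inner -y [0.4877 0.2079]
+x -y top [0.6192 0.1942]
+x+y [0.6309 0.2827]
bot -x-y [0.4753 0.2132]
bot +x-y [0.6188 0.1934]
sa -y [0.5486 0.2097]
sa +y [0.5586 0.2867]
```

```bash
python3 -m jog '[[[0.07,0.0255,0.0044,0.03,0,0,-2.5],[0.07,0.0255,0.0044,0.06,0,0,-2.5],[0.07,0.0255,0.0044,0.09,0,0,-2.5],[0.07,0.0255,0.0044,0.108,0,0,-2.5],[0.03,0.0255,0.0044,0.108,0,0,-2.5],[0.0,0.0255,0.0044,0.108,0,0,-2.5],[0.0,0.0255,0.0044,0.108,0,0,-2.5],[0.0,0.0255,0.0044,0.108,0,0,-2.5],[0.0,0.0255,0.0044,0.108,0,0,-2.5],[0.0,0.0255,0.0044,0.108,0,0,-2.5]]]' 15
python3 -c "
from h import *
go(.4845,-.1145,.158,9.4)"
```

```text
clock: 2.53
tool_pos: [0.4853, -0.1147, 0.1598]
tool_rot: [180.0, -0.1, 9.3]
force: [0.0, -0.2, -0.6]
width: 0.359
t 2.53 at [ 0.4853 -0.1147  0.1598] [ 1.8e+02 -1.0e-01  9.3e+00] F [ 0.  -0.2 -0.6] w 0.0327
shift [-0.0007 -0.0003  0.0018] turn [ 0.04 -0.09 -0.11]
```

```bash
python3 -m jog '[[[0,0,0,0,0,0,0],[0,0,0,0,0,0,0],[0,0,0,0,0,0,0],[0,0,0,0,0,0,0]]]' 15
python3 -c "
import numpy as np
for f in range(5,66,5): a=np.radians(f); print(f,round(.195*(1-np.cos(a)),4),round(.195*np.sin(a),4))"
```

```text
clock: 2.87
tool_pos: [0.485, -0.1145, 0.1592]
tool_rot: [180.0, -0.0, 9.3]
force: [-1.5, 0.6, 6.3]
width: 0.21
5 0.0007 0.017
10 0.003 0.0339
15 0.0066 0.0505
20 0.0118 0.0667
25 0.0183 0.0824
30 0.0261 0.0975
35 0.0353 0.1118
40 0.0456 0.1253
45 0.0571 0.1379
50 0.0697 0.1494
55 0.0832 0.1597
60 0.0975 0.1689
65 0.1126 0.1767
```

```bash
python3 -m jog '[[[0,0.0007,0.017,0,0,0,-5],[0,0.003,0.0339,0,0,0,-10],[0,0.0066,0.0505,0,0,0,-15],[0,0.0118,0.0667,0,0,0,-20],[0,0.0183,0.0824,0,0,0,-25],[0,0.0261,0.0975,0,0,0,-30],[0,0.0353,0.1118,0,0,0,-35],[0,0.0456,0.1253,0,0,0,-40],[0,0.0571,0.1379,0,0,0,-45],[0,0.0697,0.1494,0,0,0,-50]]]' 15
python3 -c "
from h import *
go(.61,-.26,.158,72)
snap('s2','side')"
```

```text
clock: 3.7
tool_pos: [0.5794, -0.2502, 0.1592]
tool_rot: [179.9, -0.1, 59.5]
force: [9.7, 19.4, 4.7]
width: 0.216
t 3.7 at [ 0.5794 -0.2502  0.1592] [ 1.799e+02 -1.000e-01  5.950e+01] F [ 9.7 19.4  4.7] w 0.0197
shift [0.007  0.0313 0.0012] turn [  0.07  -0.14 -12.51]
```

View pics/s2.png

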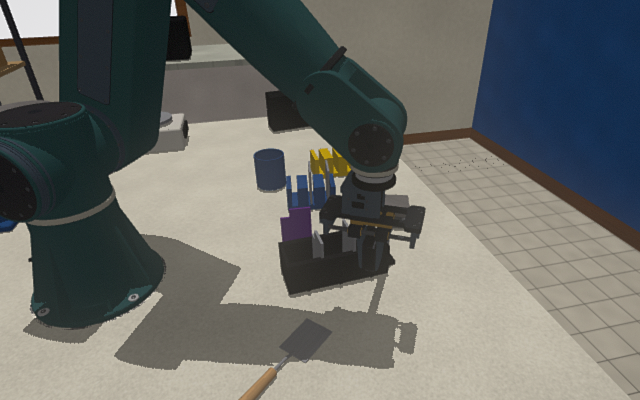

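```bash
python3 -m jog '[[[0,0.0015,0.0136,0,0,0,-4],[0,0.003,0.0271,0,0,0,-8],[0,0.0045,0.0373,0,0,0,-11],[0,0.0053,0.0405,0,0,0,-12],[0,0.0053,0.0405,0,0,0,-12]]]' 15
python3 -c "
from h import *
go(.61,-.26,.158,72)"
```

```text
clock: 4.17
tool_pos: [0.6165, -0.2666, 0.1591]
tool_rot: [179.9, -0.0, 71.4]
force: [2.0, 5.3, 6.4]
width: 0.217
t 4.17 at [ 0.6165 -0.2666  0.1591] [179.9  -0.   71.4] F [2.  5.3 6.4] w 0.0198
shift [ 0.0041 -0.0083  0.0011] turn [ 0.06 -0.04 -0.62]
```

```bash
python3 -m jog '[[[0,0.0,0.004,0,0,0,-1],[0,0.0,0.008,0,0,0,-2],[0,0.0,0.008,0,0,0,-2],[0.07,0.0,0.005,0,0,0,-2],[0.07,0.0,0.005,0,0,0,-2],[0.07,0.0,0.005,0,0,0,-2],[0.07,0.0,0.005,0,0,0,-2],[0.07,0.0,0.005,0,0,0,-2]]]' 15
python3 -c "
from h import *
go(.506,-.101,.27,4.5)"
```

```text
clock: 4.83
tool_pos: [0.6201, -0.2685, 0.1588]
tool_rot: [180.0, 0.0, 73.3]
force: [-0.7, 0.3, 0.7]
width: 0.551
t 4.83 at [ 0.6201 -0.2685  0.1588] [180.    0.   73.3] F [-0.7  0.3  0.7] w 0.0503
shift [ 0.1276 -0.1574 -0.1112] turn [ 1.000e-02 -1.000e-02  6.879e+01]
```

```bash
python3 -m jog '[[[0.07,0,0,-0.04,0,0,0],[0.07,0,0,-0.08,0,0,0],[0.07,0,0,-0.11,0,0,6],[0.07,0.108,-0.2256,-0.11,0,0,68.8],[0.03,0.108,-0.2256,-0.11,0,0,68.8],[0.03,0.108,-0.2256,-0.11,0,0,68.8],[0.03,0.108,-0.2256,-0.11,0,0,68.8],[0.03,0.108,-0.2256,-0.11,0,0,68.8],[0.03,0.108,-0.2256,-0.11,0,0,68.8],[0.03,0.108,-0.2256,-0.11,0,0,68.8]]]' 15
python3 -c "
from h import *
go(.435,-.1,.27,4.5)"
```

```text
clock: 5.67
tool_pos: [0.4301, -0.0968, 0.268]
tool_rot: [-179.9, 0.1, 16.9]
force: [0.7, -0.9, -0.1]
width: 0.358
t 5.67 at [ 0.4301 -0.0968  0.268 ] [-1.799e+02  1.000e-01  1.690e+01] F [ 0.7 -0.9 -0.1] w 0.0326
shift [ 0.0037  0.0044 -0.002 ] turn [-0.08  0.11 12.38]
```

```bash
python3 -c "
from h import *
im,p=snap('w3'); cv2.imwrite('pics/w3z.png',cv2.resize(im[0:220,160:420],None,fx=3,fy=2.7,interpolation=cv2.INTER_CUBIC))
go(.435,-.1,.27,4.5)"
```

```text
t 5.72 at [ 0.4328 -0.0984  0.2689] [180.   -0.   16.3] F [ 0.6 -0.2 -0.5] w 0.0307
shift [ 0.0016  0.0021 -0.0011] turn [ 0.   -0.02 11.84]
```

View pics/w3z.png

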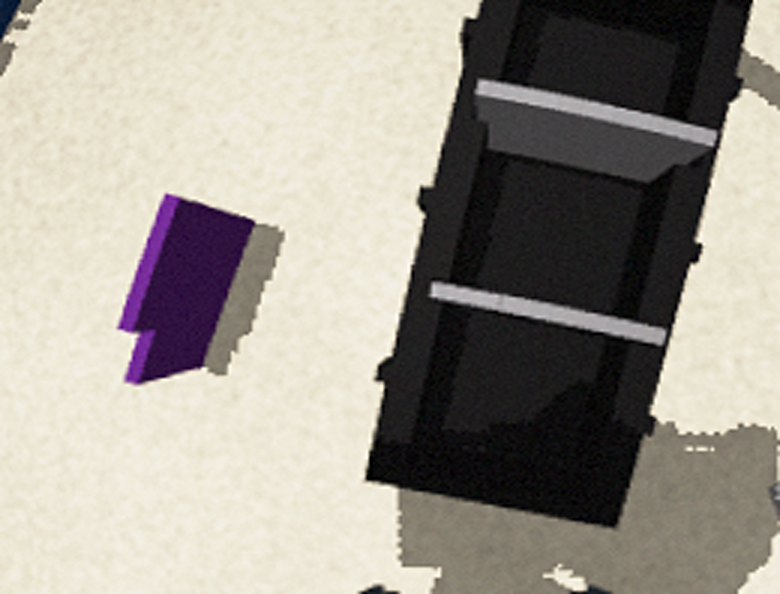

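```bash
python3 - <<'E'
from h import *
p=load('w3'); Z=lambda x,y:(160+x/3,y/2.7)
r=at('wrist',Z(664,337),.116,p)[:2]; s=at('wrist',Z(501,301),.116,p)[:2]; l=at('wrist',Z(432,290),.092,p)[:2]
print(r,s,l,np.linalg.norm(r-s),np.linalg.norm(r-l),'yaw',np.degrees(np.arctan2(*(l-r)[::-1]))-90)
u=(l-r)/np.linalg.norm(l-r); print('centre',r+u*.0395,'grip',r+u*.0345)
go(*(r+u*.0345),.22,94.5)
E
```

```text
[ 0.50872721 -0.13501062] [ 0.50494992 -0.0806653 ] [ 0.50228687 -0.05698718] 0.05447643295380126 0.07828879692650734 yaw 4.718704984049353
centre [ 0.50547779 -0.0956445 ] grip [ 0.5058891  -0.10062756]
t 5.72 at [ 0.4328 -0.0984  0.2689] [180.   -0.   16.3] F [ 0.6 -0.2 -0.5] w 0.0307
shift [0.0695 0.0227 0.0489] turn [ 2.000e-02 -1.000e-02 -7.816e+01]
```

```bash
python3 -m jog '[[[0.03,0.0695,0.0227,0.049,0,0,-78.4],[0.03,0.0695,0.0227,0.049,0,0,-78.4],[0.03,0.0695,0.0227,0.049,0,0,-78.4],[0.03,0.0695,0.0227,0.049,0,0,-78.4],[0.03,0.0695,0.0227,0.049,0,0,-78.4],[0.03,0.0695,0.0227,0.049,0,0,-78.4],[0.03,0.0695,0.0227,0.049,0,0,-78.4],[0.03,0.0695,0.0227,0.049,0,0,-78.4],[0.03,0.0695,0.0227,0.049,0,0,-78.4],[0.03,0.0695,0.0227,0.049,0,0,-78.4]]]' 15
python3 -c "
from h import *
go(.5059,-.1006,.103,94.7)"
```

```text
clock: 6.55
tool_pos: [0.5089, -0.1018, 0.2198]
tool_rot: [180.0, 0.0, 89.3]
force: [-0.2, -0.9, -0.1]
width: 0.33
t 6.55 at [ 0.5089 -0.1018  0.2198] [180.    0.   89.3] F [-0.2 -0.9 -0.1] w 0.0301
shift [ 0.0012 -0.0031  0.1168] turn [ 0.03  0.01 -5.39]
```

```bash
python3 -m jog '[[[0.03,0.0012,-0.003,0.05,0,0,-5.4],[0.03,0.0012,-0.003,0.05,0,0,-5.4],[0.03,0.0012,-0.003,0.05,0,0,-5.4],[0.03,0.0012,-0.003,0.05,0,0,-5.4]]]' 15
python3 -c "
from h import *
go(.5059,-.1006,.103,94.7)"
```

```text
clock: 6.88
tool_pos: [0.5053, -0.1002, 0.17]
tool_rot: [-179.9, -0.0, 94.1]
force: [0.4, 0.5, 0.4]
width: 0.327
t 6.88 at [ 0.5053 -0.1002  0.17  ] [-179.9   -0.    94.1] F [0.4 0.5 0.4] w 0.0298
shift [-0.0005  0.0007  0.0669] turn [-0.08 -0.02 -0.65]
```

```bash
python3 -m jog '[[[0.03,-0.0005,0.0006,0.025,0,0,-0.6],[0.03,-0.0005,0.0006,0.05,0,0,-0.6],[0.03,-0.0005,0.0006,0.066,0,0,-0.6],[0.03,-0.0005,0.0006,0.066,0,0,-0.6],[0,-0.0005,0.0006,0.066,0,0,-0.6],[0,-0.0005,0.0006,0.066,0,0,-0.6],[0,-0.0005,0.0006,0.066,0,0,-0.6],[0,-0.0005,0.0006,0.066,0,0,-0.6],[0,-0.0005,0.0006,0.066,0,0,-0.6],[0,-0.0005,0.0006,0.066,0,0,-0.6]]]' 40
python3 -c "
from h import *
go(.5059,-.1006,.103,94.7)"
```

```text
clock: 7.72
tool_pos: [0.5068, -0.1007, 0.1052]
tool_rot: [179.9, 0.0, 94.8]
force: [0.4, 0.9, 10.2]
width: 0.063
t 7.72 at [ 0.5068 -0.1007  0.1052] [179.9   0.   94.8] F [ 0.4  0.9 10.2] w 0.0058
shift [ 0.0001 -0.0009  0.0022] turn [0.13 0.04 0.07]
```

```bash
python3 -m jog '[[[0,0,0,-0.008,0,0,0],[0,0,0,-0.02,0,0,0],[0,0,0,-0.035,0,0,0],[0,0,0,-0.05,0,0,0],[0,0,0,-0.068,0,0,0],[0,0,0,-0.086,0,0,0],[0,0,0,-0.104,0,0,0],[0,0,0,-0.12,0,0,0],[0,0,0,-0.13,0,0,0],[0,0,0,-0.13,0,0,0]]]' 40
python3 -c "
from h import *
go(.5045,.252,.235,82.2)
im,p=snap('s4','side');cv2.imwrite('pics/s4z.png',cv2.resize(im[100:300,220:460],None,fx=3,fy=3,interpolation=cv2.INTER_CUBIC))"
```

```text
clock: 8.55
tool_pos: [0.5064, -0.1006, 0.2363]
tool_rot: [179.8, 0.1, 94.8]
force: [0.4, 0.2, -3.2]
width: 0.062
t 8.55 at [ 0.5064 -0.1006  0.2363] [1.798e+02 1.000e-01 9.480e+01] F [ 0.4  0.2 -3.2] w 0.0056
shift [0.3516 0.0275 0.001 ] turn [ 0.18  0.04 12.59]
```

View pics/s4z.png

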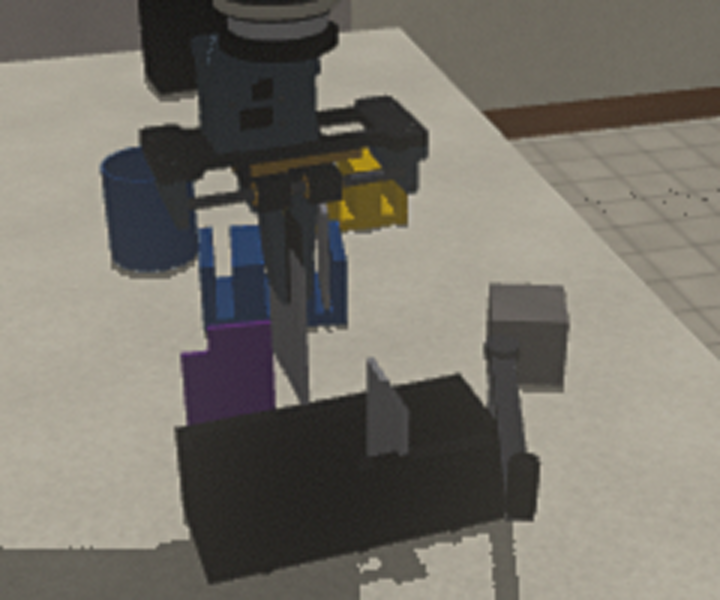

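```bash
python3 -m jog '[[[0,0.02,0.001,0,0,0,2],[0,0.05,0.003,0,0,0,4],[0,0.085,0.006,0,0,0,6],[0,0.12,0.009,0,0,0,8],[0,0.155,0.012,0,0,0,10],[0,0.19,0.014,0,0,0,12],[0,0.22,0.0155,0,0,0,12.1],[0,0.24,0.0167,0,0,0,12.1],[0,0.24,0.0167,0,0,0,12.1],[0,0.24,0.0167,0,0,0,12.1]]]' 40
python3 -c "
from h import *
im,p=snap('w5')
go(.5035,.25,.235,82.7)"
```

```text
clock: 9.43
tool_pos: [0.5015, 0.1407, 0.2327]
tool_rot: [-179.9, 0.0, 82.8]
force: [-0.2, -0.4, -3.1]
width: 0.066
t 9.48 at [0.5017 0.14   0.2328] [-179.9    0.    82.7] F [ 0.6  0.3 -3.4] w 0.006
shift [ 0.1094 -0.0121 -0.0022] turn [-0.09  0.05  0.04]
```

View pics/w5.png

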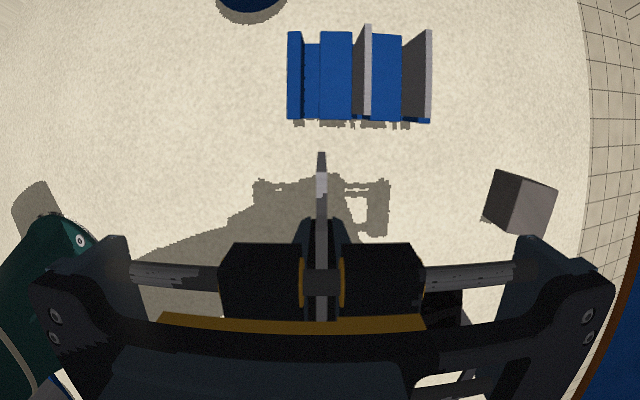

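```bash
python3 -c "
import cv2
a=cv2.imread('pics/w5.png');cv2.imwrite('pics/w5z.png',cv2.resize(a[15:215,270:450],None,fx=3,fy=3,interpolation=cv2.INTER_CUBIC))"
```

```text
(no output)
```

View pics/w5z.png

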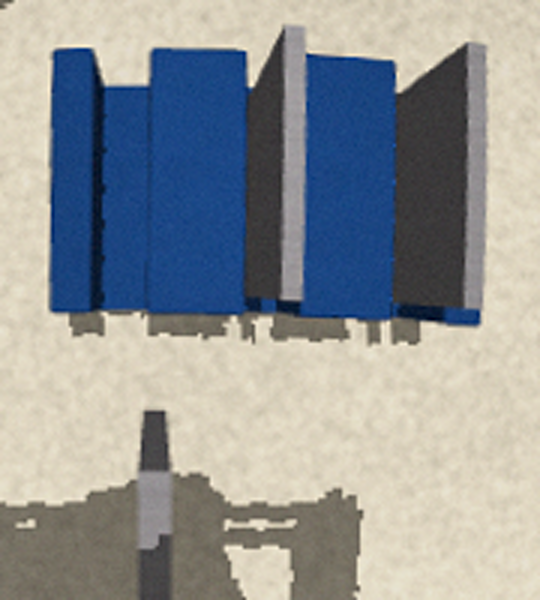

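```bash
python3 - <<'E'
from h import *
p=load('w5'); Z=lambda x,y:(270+x/3,15+y/3)
c=[]
for pt in((93,50),(150,50),(93,310),(149,312)): q=at('wrist',Z(*pt),.075,p)[:2]; c.append(q); print(q)
for pt in((51,52),(52,310)): print('outer',at('wrist',Z(*pt),.075,p)[:2])
c=np.array(c); f=(c[0]+c[1])/2; n=(c[2]+c[3])/2; d=f-n; m=(f+n)/2
yaw=np.degrees(np.arctan2(d[1],d[0])); print('bay',m,'len',np.linalg.norm(d),'toolyaw',yaw)
for nm,pt,z in(('ledge end',(154,473),.220),('bottom end',(154,411),.136)): print(nm,at('wrist',Z(*pt),z,p))
t=m-.005*d/np.linalg.norm(d); print('tcp',t); go(*t,.235,yaw)
E
```

```text
[0.5009638  0.29946087]
[0.51935999 0.29686065]
[0.48974369 0.21238867]
[0.50782913 0.20930107]
outer [0.48726956 0.30095108]
outer [0.47637269 0.2142991 ]
bay [0.50447416 0.25450282] len 0.08805376529000188 toolyaw 82.57733106348248
ledge end [0.50658948 0.18447988 0.22      ]
bottom end [0.50642062 0.18444804 0.136     ]
tcp [0.50382822 0.24954472]
t 9.48 at [0.5017 0.14   0.2328] [-179.9    0.    82.7] F [ 0.6  0.3 -3.4] w 0.006
shift [ 0.1089 -0.0117 -0.0022] turn [-0.09  0.05  0.16]
```

```bash
python3 -m jog '[[[0,0.025,-0.003,0,0,0,0],[0,0.055,-0.006,0,0,0,0],[0,0.085,-0.009,0,0,0,0],[0,0.109,-0.0117,0,0,0,0],[0,0.109,-0.0117,0,0,0,0],[0,0.109,-0.0117,0.02,0,0,0],[0,0.109,-0.0117,0.035,0,0,0],[0,0.109,-0.0117,0.04,0,0,0],[0,0.109,-0.0117,0.04,0,0,0]]]' 40
python3 -c "
from h import *
im,p=snap('w6');cv2.imwrite('pics/w6z.png',cv2.resize(im[60:260,230:430],None,fx=3,fy=3,interpolation=cv2.INTER_CUBIC))
go(.5038,.2495,.112,82.6)"
```

```text
clock: 10.23
tool_pos: [0.5039, 0.2483, 0.1923]
tool_rot: [-179.9, 0.1, 82.6]
force: [-0.3, 0.5, -2.9]
width: 0.064
t 10.28 at [0.5045 0.2487 0.1934] [-179.9    0.    82.6] F [-0.7  0.1 -4. ] w 0.0059
shift [ 0.0007 -0.0007  0.0814] turn [-0.07  0.05  0.03]
```

View pics/w6z.png

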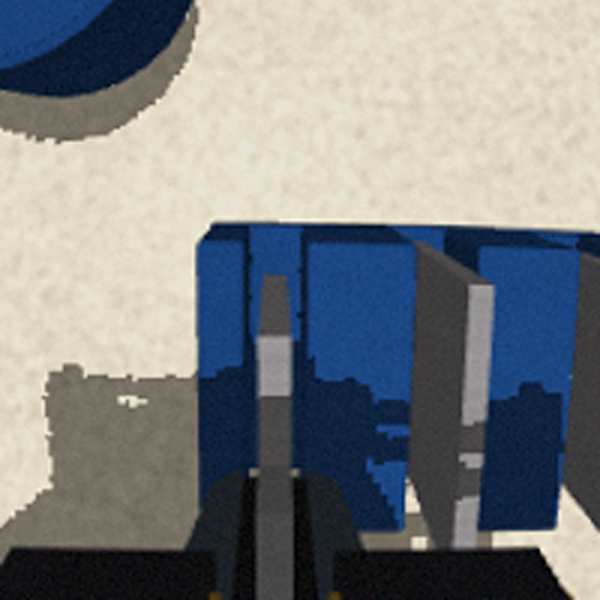

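The divider hangs centred over the empty bay, at columns 258–292 between the bay walls at 247 and 303. Next I'll lower it.

```bash
python3 -m jog '[[[0,0.0007,-0.0007,0.012,0,0,0],[0,0.0007,-0.0007,0.027,0,0,0],[0,0.0007,-0.0007,0.042,0,0,0],[0,0.0007,-0.0007,0.056,0,0,0],[0,0.0007,-0.0007,0.067,0,0,0],[0,0.0007,-0.0007,0.074,0,0,0],[0,0.0007,-0.0007,0.076,0,0,0],[0,0.0007,-0.0007,0.078,0,0,0],[0,0.0007,-0.0007,0.078,0,0,0]]]' 40
python3 -c "
from h import *
go(.5038,.2495,.112,82.6)"
```

```text
clock: 11.03
tool_pos: [0.5042, 0.2506, 0.116]
tool_rot: [180.0, -0.0, 82.7]
force: [-0.8, 0.5, -2.9]
width: 0.068
t 11.03 at [0.5042 0.2506 0.116 ] [180.   -0.   82.7] F [-0.8  0.5 -2.9] w 0.0062
shift [-0.0011 -0.0003  0.004 ] turn [ 0.02 -0.01  0.08]
```

```bash
python3 -m jog '[[[0,0,0,0.001,0,0,0],[0,0,0,0.002,0,0,0],[0,0,0,0.003,0,0,0],[0,0,0,0.003,0,0,0],[0,0,0,0.004,0,0,0],[0,0,0,0.004,0,0,0]]]' 40
```

```text
clock: 11.53
tool_pos: [0.5043, 0.2506, 0.1122]
tool_rot: [180.0, -0.0, 82.7]
force: [-0.5, -0.0, 1.0]
width: 0.06
```

```bash
python3 -m jog '[[[0,0,0,0.0005,0,0,0],[0,0,0,0.001,0,0,0],[0,0,0,0.001,0,0,0]]]' 40
python3 -m jog '[[[0.01,0,0,0,0,0,0],[0.014,0,0,0,0,0,0],[0.02,0,0,0,0,0,0],[0.024,0,0,0,0,0,0],[0.024,0,0,0,0,0,0],[0.024,0,0,0,0,0,0],[0.024,0,0,0,0,0,0],[0.024,0,0,0,0,0,0]]]'
python3 -c "
from h import *
snap('s7','side')
im,p=snap('w7');cv2.imwrite('pics/w7z.png',cv2.resize(im[60:260,230:430],None,fx=3,fy=3,interpolation=cv2.INTER_CUBIC))"
```

```text
clock: 11.78
tool_pos: [0.5045, 0.2507, 0.1121]
tool_rot: [180.0, -0.0, 82.7]
force: [-4.7, -2.9, 19.1]
width: 0.067
clock: 12.45
tool_pos: [0.504, 0.2505, 0.1108]
tool_rot: [-180.0, 0.0, 82.7]
force: [0.5, 0.3, 0.3]
width: 0.267
```

View pics/w7z.png

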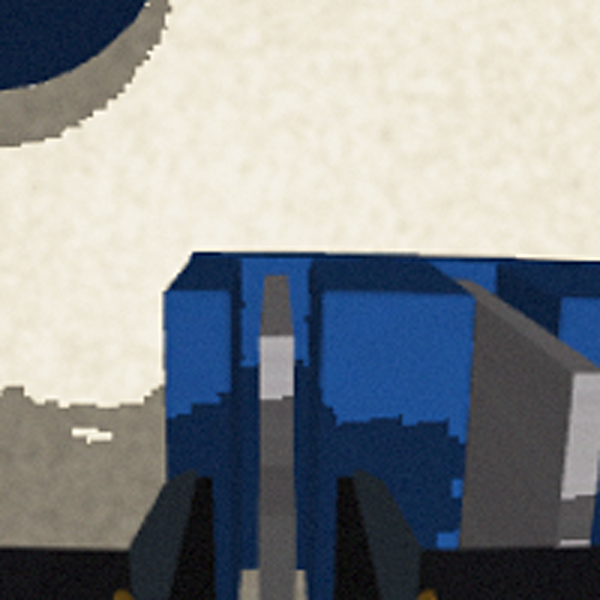

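Seated (floor reaction 19 N) and released, standing mid-bay. Now I'll retract straight up.

```bash
python3 -m jog '[[[0.024,0,0,-0.01,0,0,0],[0.024,0,0,-0.03,0,0,0],[0.024,0,0,-0.055,0,0,0],[0.024,0,0,-0.085,0,0,0],[0.024,0,0,-0.115,0,0,0],[0.024,0,0,-0.145,0,0,0],[0.024,-0.03,0,-0.16,0,0,0],[0.024,-0.07,0,-0.16,0,0,0],[0.024,-0.11,0,-0.16,0,0,0],[0.024,-0.11,0,-0.16,0,0,0]]]'
python3 -c "
from h import *
im,p=snap('w8');a=cv2.resize(im[0:200,220:460],None,fx=2,fy=2,interpolation=cv2.INTER_CUBIC)
im,p=snap('sc8','scene');b=cv2.resize(im[140:300,235:435],None,fx=2,fy=2,interpolation=cv2.INTER_CUBIC)
c=np.zeros((400+0,800,3),np.uint8);c[:400,:400]=a[:, :400];c[:320,400:]=b;cv2.imwrite('pics/f8.png',c)"
```

```text
clock: 13.38
tool_pos: [0.4889, 0.1371, 0.2717]
tool_rot: [180.0, 0.0, 82.6]
force: [0.3, 0.1, -0.2]
width: 0.263
```

View pics/f8.png

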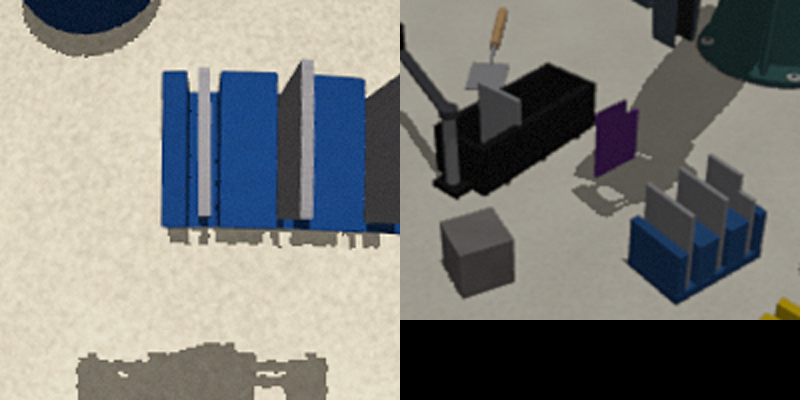

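The chipped divider stands upright in the empty bay, the keeper is swung clear, the good divider is in the mould and the spares are in place. The gripper is clear of everything, so I'll hand it in.

```bash
python3 -m jog '[[[0.024,0,0,0,0,0,0],[0.024,0,0,0,0,0,0],[0.024,0,0,0,0,0,0]]]'; python3 -c "
from plant import *
print(close_job())"
```

```text
clock: 13.73
tool_pos: [0.4901, 0.1423, 0.2708]
tool_rot: [-180.0, 0.0, 82.8]
force: [0.4, 0.7, -0.6]
width: 0.264
the job is handed in; nothing more can be done
None
```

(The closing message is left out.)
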